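Return a weighed parcel to its own bay

TASK

The flat parcel standing on the scale has been re-weighed: put it back in its own bay of the sorting rack, the bay whose card carries two pen strokes like the parcel's own label. Set it in gently rather than dropping it, labelled edge up and fully home on the bay's floor, and leave the other parcels and the loose things on the counter where they are.

Things in the scene. Friction and masses are not known exactly. Their poses are not given: they have to be found in the camera images.
- parcel: The parcel to return: flat cardboard box 32 mm thick (its x) x 100 mm long (its y) x 95 mm tall (its z), 0.14 to 0.28 kg, standing on its long narrow edge on the scale's platform. Paper labels with two black pen strokes on its top edge and both broad faces; either broad face may face the robot in the bay. Origin: centre of its underside.
- bay_two: The parcel's own bay, empty. Its card shows two pen stroke(s). A white sheet-metal trough for one parcel on edge, leaning 0.55 rad from vertical towards the bay's -x (robot's) side, so a parcel goes in downwards and towards +x. Origin: centre of its underside, 18 mm above the table. Floor's middle at (20, 0, 35) mm. Card faces up, 36 x 100 mm, at (76, 0, 30) mm; its strokes run along x.
- bay_two_floor (a point): Middle of the floor of the two-stroke bay's trough. All bays: 46 mm clear between the two leaning walls, 116 mm long inside (along y), floor square to the lean, sheet 5 mm. Heights measured along the lean from the floor: near (-x, lower) wall 55 mm, far (+x) wall 40 mm, end cheeks 25 mm. A parcel so stands at least 40 mm proud of the walls.
- bay_one: Another bay, empty. Its card shows one pen stroke(s). A white sheet-metal trough for one parcel on edge, leaning 0.55 rad from vertical towards the bay's -x (robot's) side, so a parcel goes in downwards and towards +x. Origin: centre of its underside, 18 mm above the table. Floor's middle at (20, 0, 35) mm. Card faces up, 36 x 100 mm, at (76, 0, 30) mm; its strokes run along x.
- bay_three: Another bay, already full. Its card shows three pen stroke(s). A white sheet-metal trough for one parcel on edge, leaning 0.55 rad from vertical towards the bay's -x (robot's) side, so a parcel goes in downwards and towards +x. Origin: centre of its underside, 18 mm above the table. Floor's middle at (20, 0, 35) mm. Card faces up, 36 x 100 mm, at (76, 0, 30) mm; its strokes run along x.
- rack: Base board of the rack, plywood, 190 x 410 x 18 mm, fixed. Origin at its underside; the board reaches from x = -83 to +107 mm. The three bays stand on it side by side along y, 132 mm apart, in any order, with the rack's yaw.
- scale: Grey parcel scale with a steel platform 180 x 200 mm, its top 45 mm above the table; a display 30 mm high at its +x side. Fixed. Origin: centre of the underside, below the platform's centre.
- parcel_three: A parcel of the same size with three pen strokes, leaning in the three-stroke bay. Origin: centre of its underside.
- tape_roll: Brown packing-tape roll lying flat, 100 mm across, 48 mm high, loose. Origin: centre of its underside.
- knife: Closed box knife lying flat, about 135 mm long (its x) x 24 x 16 mm, loose. Origin at its underside.
- spray: Clear plastic bottle, 64 mm across, 160 mm tall, loose. Origin: centre of its underside.
- stapler: Black stapler, 130 x 34 x 44 mm, loose. Origin: centre of its underside.
- stamp: Wooden hand stamp, 36 mm across, 74 mm tall, loose. Origin: centre of its underside.

How it is judged (in metres and radians):
At the end, for the whole second after the job is handed in: The parcel rests, let go, in the two-stroke bay, labelled edge up: in the bay's frame its origin is within 14 mm (x) and 12 mm (y) of the floor's middle and at most 11 mm above it (fully down), leaning 0.30 to 0.85 rad, long side along the bay within 0.18 rad (x of parcel in the frame of bay_two between 0.006 and 0.034 m and y of parcel in the frame of bay_two between -0.012 and 0.012 m and z of parcel in the frame of bay_two between 0.024 and 0.046 m and angle between parcel's own z axis and vertical between 0.3 and 0.85 rad and angle between the y axis of parcel and the y axis of bay_two, either way round below 0.18 rad and linear speed of parcel below 0.02 m/s and contact force between parcel and the fingers below 0.1 N); the robot touches nothing.
It fails at once if the parcel is dropped or thrown: moving faster than 0.7 m/s with the fingers off it (linear speed of parcel above 0.7 m/s and contact force between parcel and the fingers below 0.1 N).
It fails at once if another parcel or a loose thing on the counter is moved more than 30 mm (distance of any of parcel_three, tape_roll, knife, spray, stapler, stamp from where it was at the start of the episode above 0.03 m).
It also fails if it takes over 35 s, if anything falls off the work surface, if the arm or the gripper's body presses on something with over 40 N, if the wrist force passes 120 N, or if a joint passes its speed limit or range.

ROBOT

A 6-joint arm with a two-finger parallel gripper is mounted at the origin on the work surface. World frame = base frame: x ahead of the robot, y to its left, z up, the work surface at z = 0. Lengths are in mm, angles in degrees, forces in N, time in s.
With the tool pointing down it reaches from about 350 to 775 mm from the base axis. Payload 5.5 kg.
Tool frame: the origin (TCP) lies where the fingers leave the gripper's body, on its centre line; the fingertips stand 73 mm ahead of it and the grasp point (between the pads) lies 54 mm ahead of it; z points along the fingers, y is the line along which they close (so a half turn about z gives the same grasp; the last joint's range is limited). The gripper opens to 85 mm and grips with 20 to 120 N. Pads are 22 mm wide; open, the fingers measure 114 mm over their backs; the gripper's body (76 mm by 85 mm) begins 54 mm behind the grasp point. The pads swing forward as they close: fully open they stand 13 mm farther back than shut.
Start: joints at [69.122, 17.945, 2.641, 74.691, 0, 82.002], TCP at [128.194, 560.562, 303.923] pointing down, gripper open.
Joint ranges: [-158.12, 158.12], [-49.38, 96.58], [-58.88, 72.47], [-126.05, 133.96], [-84.25, 85.87], [-180, 180]. Speed limits (degrees/s): [147.25, 147.25, 180, 180, 180, 180].

INTERFACE

Orientations are given as a 3x3 rotation matrix whose columns are the frame's x, y, z axes.
In Python, from plant import env gives the robot as it stands.
- The arm moves only by the shell command python3 -m inch 'ROWS' [FORCE]. ROWS is JSON, one flat list of numbers, 7 for each row, row after row: the shift along the tool's x, y, z in mm, then the turn, a rotation vector about the tool's x, y, z in degrees, then the opening, from 0 (shut) to 1 (fully open). A call has 1 to 8 rows; each row is the pose to reach, as a shift and turn from the pose commanded when the call began, along the tool's axes at that moment; what a row does not reach only later rows make up. A row lasts 1/8 s, in which the tool goes at most 62.5 mm and 10.7 degrees, less where a joint would pass 70% of its speed; a pose out of reach is approached as far as the arm can. A call with a gripper value outside its range is refused whole. The fingers move at their own pace and stop on an object; FORCE is the grip in N (left out, the last holds). Time passes only in rows, so rows that repeat a pose let the fingers close. It gives the time, the measured TCP pose, the force, the opening and the grip force at its end, in the units of the state.
- env.observe(): the state, without advancing time (a new reading comes with each control period).
- env.read_camera(name): name is "side" or "top"; returns a dict with "pixels" (420x560x3 uint8, red, green, blue), "range_z" (420x560 float32, mm along the optical axis (not along the pixel's ray), 0 where there is no reading), "fov_y" (degrees; the focal length in pixels is half the picture's height over the tangent of half this angle, whatever the lens; pixels are square), "cx", "cy" (the principal point, pixels), "R" (3x3) and "t" (3): a world point X has camera coordinates R X + t. Camera axes: x right, y down, z forward; pixel columns grow to the right and rows downward; lengths in mm; the calibration is good to about 2 mm. A picture is of the moment at which its call begins.
- env.sign_off(): hands the job in; it is judged then, once.
Trained networks look in a picture, given as the dict that the camera call returned (one of the last four; its "shot" number tells which), for a name from the list of things; names that differ only in an ending like _2 or _b are one class to them, and where a whole thing is asked for, a point or a joint stands for the part that bears it (a point fixed in the world has none). Each returns a list of dicts, best first, with "conf" (0 to 1); they miss things now and then, are a little off and sometimes report something else, mostly with a low value. They report only what shows in the picture. A call takes as long as a camera call.
- env.masks_of(name, picture): "mask" (420x560 bool, what is visible of it).
- env.landmark_of(name, picture): "position" ([x, y, z] in mm, in world coordinates, good to about 4 mm: a listed point, or the origin of a listed thing).
The state is a dict: "time": time; "q": joint angles; "qvel": joint speeds; "effort": joint torques, N m; "tcp_pos": TCP position; "orientation": TCP orientation; "contact_force": force on the tool from outside, world axes, zero at the start; "ft_torque": the same for the moment, N m; "width": opening from 0.0 (shut) to 1.0 (fully open); "gripper_force": force on a finger pad.
Only numpy, scipy, OpenCV 4.12 (cv2) and the standard library are available. Lean on these libraries where they do the work, as an engineer would, in place of code of your own. Each camera call takes 0.05 s, during which the arm holds its last target. There are 200 camera calls.

## Working session

There is one attempt and no reset: what is moved stays moved. The work goes in short steps, Python scripts to look and compute and a shell command to move; the robot and the scene stay as the last step left them, time stands still between calls to the robot, and variables do not carry over. Pictures are saved under pics/ and viewed, at most 10 in all, crops included, and the job is handed in when it is done.

```bash
ls; mkdir -p pics; cat > h.py <<'E'
import numpy as np, cv2
from plant import env
np.set_printoptions(precision=1,suppress=True)
def cloud(p):
    z=p["range_z"]; f=210/np.tan(np.radians(p["fov_y"])/2)
    v,u=np.mgrid[:420,:560]
    c=np.dstack([(u-p["cx"])/f*z,(v-p["cy"])/f*z,z])
    w=(c-np.array(p["t"]))@np.array(p["R"])
    w[z<=0]=np.nan
    return w
E
python3 - <<'E'
from h import *
P={n:env.read_camera(n) for n in("side","top")}
im=np.vstack([P[n]["pixels"] for n in P])[...,::-1]
for n in P:
    p=P[n]; cv2.imwrite(f"pics/{n}0.png",p["pixels"][...,::-1]); w=cloud(p)
    print(n,"cam",-np.array(p["R"]).T@np.array(p["t"]),p["fov_y"])
    for k in ["parcel","bay_two","bay_two_floor","bay_one","bay_three","rack","scale","parcel_three","tape_roll","knife","spray","stapler","stamp"]:
        l=env.landmark_of(k,p)
        print(k,[(np.array(d["position"]).round(0).tolist(),round(d["conf"],2)) for d in l[:3]])
E
```

```text
pics
side cam [  62.3 -544.2  636.9] 54.29983263309535
parcel [([452.0, -286.0, 43.0], 0.8)]
bay_two [([546.0, 266.0, 22.0], 0.72), ([549.0, 1.0, 19.0], 0.6), ([547.0, 127.0, 3.0], 0.35)]
bay_two_floor [([566.0, -0.0, 52.0], 0.6)]
bay_one [([543.0, 130.0, 19.0], 0.74), ([512.0, 441.0, -1.0], 0.17)]
bay_three [([546.0, 266.0, 20.0], 0.67)]
rack [([545.0, 126.0, -0.0], 0.98)]
scale [([468.0, -277.0, -4.0], 0.93)]
parcel_three [([743.0, -167.0, -4.0], 0.75), ([562.0, 261.0, 52.0], 0.67)]
tape_roll [([367.0, 147.0, -0.0], 0.93)]
knife [([361.0, -72.0, 2.0], 0.58)]
spray [([513.0, 443.0, -3.0], 0.89)]
stapler [([745.0, -167.0, -1.0], 0.78)]
stamp [([627.0, -167.0, 3.0], 0.75), ([543.0, 128.0, 19.0], 0.66)]
top cam [ 360.    63.2 1130.6] 52.322806260542706
parcel [([448.0, -289.0, 44.0], 0.98), ([545.0, 263.0, 19.0], 0.68)]
bay_two [([548.0, -4.0, 18.0], 0.74)]
bay_two_floor [([562.0, -0.0, 52.0], 0.97)]
bay_one [([552.0, 126.0, 16.0], 0.92), ([623.0, -169.0, 2.0], 0.42)]
bay_three [([548.0, 266.0, 14.0], 0.76)]
rack [([543.0, 129.0, -1.0], 0.73), ([548.0, 261.0, 17.0], 0.22)]
scale [([468.0, -277.0, 2.0], 0.56)]
parcel_three [([560.0, 258.0, 51.0], 0.63)]
tape_roll [([365.0, 142.0, 1.0], 0.76)]
knife [([359.0, -73.0, 5.0], 0.76)]
spray [([542.0, 132.0, 2.0], 0.62), ([547.0, -2.0, 22.0], 0.37)]
stapler [([746.0, -163.0, -1.0], 0.65), ([450.0, -290.0, 49.0], 0.6)]
stamp [([622.0, -167.0, -2.0], 0.69)]
```

View pics/side0.png

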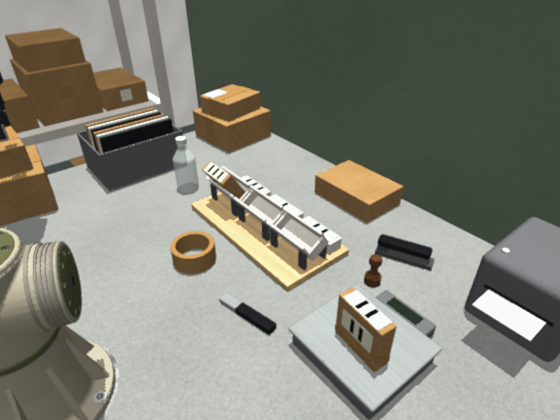

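View pics/top0.png

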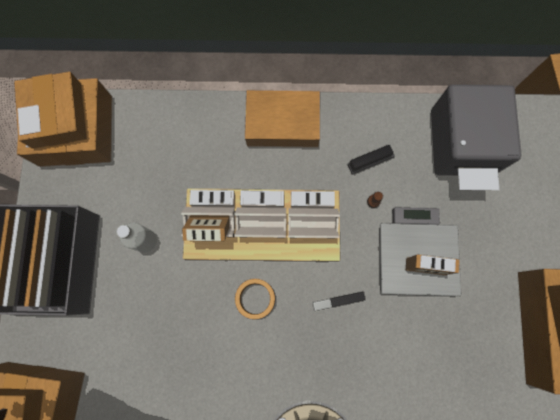

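```bash
python3 - <<'E'
from h import *
for n in("top","side"):
    p=env.read_camera(n); w=cloud(p)
    for k in ["parcel","rack","scale"]:
        l=env.masks_of(k,p)
        if not l: print(n,k,"none"); continue
        m=l[0]["mask"]; q=w[m]; q=q[~np.isnan(q[:,0])]
        v,u=np.nonzero(m); print(n,k,round(l[0]["conf"],2),"px",u.min(),u.max(),v.min(),v.max(),"z pct",np.percentile(q[:,2],[5,50,95]))
        if k=="parcel":
            t=q[(q[:,2]>np.percentile(q[:,2],95)-8)]
            r=cv2.minAreaRect(t[:,:2].astype(np.float32)); print(" top rect",r,"zmed",np.median(t[:,2]),cv2.boxPoints(r).tolist())
        if k=="rack":
            t=q[abs(q[:,2]-18)<5]; r=cv2.minAreaRect(t[:,:2].astype(np.float32)); print(" board",r)
    # bay two near/far walls profile along x at y=0
    g=w.reshape(-1,3); 
    for y0 in(-30,0,30):
        s=g[(abs(g[:,1]-y0)<4)&(g[:,0]>450)&(g[:,0]<660)]; s=s[np.argsort(s[:,0])]
        print(n,"y",y0,[(int(a),int(c)) for a,_,c in s[::max(1,len(s)//28)]])
s=env.observe(); print(s["tcp_pos"],s["orientation"])
E
```

```text
top parcel 0.98 px 406 459 255 274 z pct [ 64.8 137.6 141.4]
 top rect ((447.607666015625, -283.99456787109375), (101.10382080078125, 31.540029525756836), 84.35831451416016) zmed 138.81402409616516 [[426.9444274902344, -332.7513122558594], [458.3316955566406, -335.8518981933594], [468.2709045410156, -235.23782348632812], [436.8836364746094, -232.13723754882812]]
top rack 0.79 px 182 340 190 262 z pct [12.1 16.7 20.5]
 board ((556.7161254882812, 131.919189453125), (189.437744140625, 409.7449951171875), 0.10321351885795593)
top scale 0.82 px 380 460 208 295 z pct [26.8 42.8 46.4]
top y -30 [(450, 0), (457, -1), (462, 3), (469, 16), (477, 18), (484, 20), (490, 16), (498, 17), (505, 17), (511, 14), (516, 19), (519, 14), (523, 77), (530, 63), (537, 52), (547, 38), (554, 44), (559, 45), (565, 96), (568, 53), (571, 53), (577, 83), (589, 64), (601, 44), (606, 46), (614, 47), (622, 48), (628, 47), (636, 45), (657, -1)]
top y 0 [(452, 0), (460, 0), (466, 19), (471, 15), (479, 16), (487, 15), (492, 18), (500, 16), (508, 18), (513, 16), (516, 85), (519, 83), (523, 75), (533, 60), (543, 43), (549
[... 1476 characters left out ...]
(471, 19), (476, 18), (483, 17), (490, 21), (498, 17), (504, 18), (510, 87), (514, 88), (516, 18), (521, 19), (527, 17), (532, 53), (535, 19), (544, 20), (550, 17), (554, 46), (556, 52), (563, 100), (565, 53), (568, 101), (571, 58), (575, 61), (578, 63), (581, 61), (622, 49), (631, 48)]
side y 30 [(451, 0), (456, 0), (460, 19), (462, 7), (466, 19), (473, 18), (481, 18), (487, 18), (493, 17), (499, 20), (506, 18), (511, 19), (514, 17), (519, 19), (526, 62), (530, 20), (536, 18), (544, 17), (551, 19), (553, 49), (558, 51), (562, 52), (564, 56), (568, 57), (571, 58), (576, 79), (580, 71), (618, 49), (627, 47), (634, 50)]
[128.2 560.6 303.9] [[-1.   0.2  0. ]
 [ 0.2  1.   0. ]
 [ 0.   0.  -1. ]]
```

The side view shows the parcel upright on the scale (365,327), and the two-stroke bay is the rack's right-hand one (300,240). In the top view its card is at (312,199) and the parcel's top edge at (437,264). The measured parcel top of 139–141 mm, the floor point (565, 0, 53) and the wall tops agree with the given sizes.

```bash
cat >> h.py <<'E'
from scipy.spatial.transform import Rotation as Ro
def pose(yaw_y,tilt):  # tool y azimuth (deg), z tilted outward by tilt
    a=np.radians(yaw_y); y=np.array([np.cos(a),np.sin(a),0]); z=np.array([0,0,-1.]); x=np.cross(y,z)
    R=np.column_stack([x,y,z]); return R@Ro.from_rotvec([tilt,0,0],degrees=True).as_matrix()
def go(pos,R):
    s=env.observe(); R0=np.array(s["orientation"]); 
    print("shift",R0.T@(np.array(pos)-s["tcp_pos"]),"turn",Ro.from_matrix(R0.T@R).as_rotvec(degrees=True))
E
python3 - <<'E'
from h import *
print(pose(0,31.5)[:,2])
go([480,130,304],pose(35,0)); go([447,-285.5,304],pose(-5.9,0)); 
E
```

```text
[-0.5  0.  -0.9]
shift [-438.9 -341.3   -0.1] turn [ 0.  -0.  42.1]
shift [-499.4 -753.7   -0.2] turn [ 0. -0. 83.]
```

```bash
python3 -m inch '[-30,-23,0,0,0,3,1, -80,-62,0,0,0,8,1, -130,-100,0,0,0,13,1, -180,-140,0,0,0,18,1, -230,-178,0,0,0,23,1, -280,-217,0,0,0,28,1, -330,-256,0,0,0,33,1, -380,-295,0,0,0,38,1]'
python3 - <<'E'
from h import *
go([475,60,304],pose(28,0)); go([447,-285.5,304],pose(-5.9,0)); 
E
```

```text
time: 2.8
tcp_pos: [430.3, 191.0, 304.3]
orientation: [[-0.629, 0.778, 0.001], [0.778, 0.629, 0.001], [-0.0, 0.001, -1.0]]
contact_force: [1.2, -0.3, 0.9]
width: 0.994
gripper_force: 0.0
shift [-130.   -47.6    0.2] turn [ 0.1  0.  11. ]
shift [-381.1 -286.6    0. ] turn [ 0.1 -0.  44.9]
```

```bash
python3 -m inch '[-40,-30,0,0,0,5,1, -85,-64,0,0,0,10,1, -133,-100,0,0,0,16,1, -181,-136,0,0,0,22,1, -229,-172,0,0,0,28,1, -277,-208,0,0,0,34,1, -330,-248,0,0,0,40,1, -375,-282,0,0,0,44.9,1]'
python3 - <<'E'
from h import *
go([447,-285.5,220],pose(-5.9,0)); go([447,-285.5,178],pose(-5.9,0)); 
for n in("top","side"):
    p=env.read_camera(n); print([(d["position"],d["conf"]) for d in env.landmark_of("parcel",p)])
    w=cloud(p); 
    for m in env.masks_of("parcel",p)[:1]:
        q=w[m["mask"]]; t=q[(q[:,2]>130)&(q[:,2]<150)]
        if len(t)>20: print(n,cv2.minAreaRect(t[:,:2].astype(np.float32)))
E
```

```text
time: 3.8
tcp_pos: [446.8, -278.3, 304.1]
orientation: [[0.104, 0.995, 0.001], [0.995, -0.104, -0.0], [-0.0, 0.001, -1.0]]
contact_force: [1.2, 0.7, 0.5]
width: 1.0
gripper_force: 0.0
shift [-7.1  0.9 84.1] turn [ 0.   0.  -0.1]
shift [ -7.1   0.8 126.1] turn [ 0.   0.  -0.1]
[([449.8, -291.8, 45.6], 0.76), ([560.0, 261.1, 50.1], 0.25)]
top ((448.14642333984375, -281.0357360839844), (93.99374389648438, 32.18916702270508), 83.41011810302734)
[([451.3, -286.5, 43.7], 0.59), ([544.1, 124.6, 0.6], 0.58)]
side ((446.1247863769531, -286.55487060546875), (99.66123962402344, 33.372596740722656), 83.51931762695312)
```

```bash
python3 -m inch '[-7,1,30,0,0,0,1, -7,1,65,0,0,0,1, -7,1,95,0,0,0,1, -7,1,115,0,0,0,1, -7,1,126,0,0,0,1, -7,1,126,0,0,0,1, -7,1,126,0,0,0,0.5, -7,1,126,0,0,0,0.5]' 40
python3 -m inch '[0,0,0,0,0,0,0.1, 0,0,0,0,0,0,0, 0,0,0,0,0,0,0, 0,0,0,0,0,0,0, 0,0,0,0,0,0,0]' 40
```

```text
time: 5.1
tcp_pos: [447.8, -283.5, 178.9]
orientation: [[0.101, 0.995, 0.001], [0.995, -0.101, -0.001], [-0.001, 0.002, -1.0]]
contact_force: [-0.2, 0.2, -0.1]
width: 0.605
gripper_force: 0.0
time: 5.72
tcp_pos: [447.8, -283.5, 178.6]
orientation: [[0.101, 0.995, 0.001], [0.995, -0.101, -0.001], [-0.001, 0.001, -1.0]]
contact_force: [0.5, 0.8, 6.5]
width: 0.372
gripper_force: 40.8
```

```bash
python3 -m inch '[0,0,-5,0,0,0,0, 0,0,-20,0,0,0,0, 0,0,-45,0,0,0,0, 0,0,-75,0,0,0,0, 0,0,-100,0,0,0,0, 0,0,-120,0,0,0,0, 0,0,-130,0,0,0,0, 0,0,-130,0,0,0,0]' 50
python3 - <<'E'
from h import *
go([440,-150,320],pose(-3,-15)); go([470,0,330],pose(0,-31.5)); 
p=env.read_camera("side"); cv2.imwrite("pics/side1.png",p["pixels"][...,::-1])
E
```

```text
time: 6.72
tcp_pos: [447.5, -283.3, 308.5]
orientation: [[0.101, 0.995, 0.001], [0.995, -0.101, -0.001], [-0.001, 0.001, -1.0]]
contact_force: [-0.1, -0.1, -2.1]
width: 0.365
gripper_force: 49.7
shift [131.9 -20.8 -11.6] turn [-14.9   0.4  -2.8]
shift [284.1  -6.1 -21.7] turn [-31.4   1.6  -5.6]
```

View pics/side1.png

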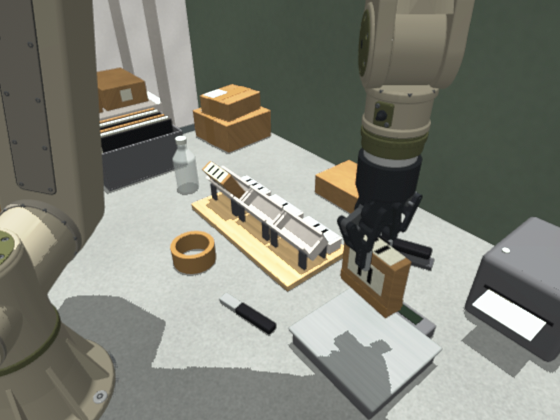

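The parcel is held level and square, at about (375,270), with 50 N of grip. I'll carry it over and tilt it.

```bash
python3 - <<'E'
from h import *
go([440,-0.5,300],pose(0,-31.5))
E
python3 -m inch '[15,-1,0,-1.5,0,-0.3,0, 55,-6,0,-6,0.3,-1,0, 100,-12,0,-11,0.6,-2,0, 145,-18,2,-16,0.8,-3,0, 190,-23,4,-21,1,-4,0, 230,-29,6,-26,1.3,-5,0, 265,-34,8,-30,1.5,-5.4,0, 281,-36,8,-31.4,1.6,-5.6,0]'
```

```text
shift [280.4 -35.7   7.7] turn [-31.5   1.6  -5.6]
time: 7.78
tcp_pos: [437.5, 2.1, 297.6]
orientation: [[-0.001, 0.854, 0.52], [1.0, 0.0, 0.002], [0.001, 0.52, -0.854]]
contact_force: [0.9, -0.8, -1.8]
width: 0.365
gripper_force: 50.1
```

```bash
python3 - <<'E'
from h import *
go([447,-0.5,245],pose(0,-31.5))
s=env.observe(); R=np.array(s["orientation"]); T=np.array(s["tcp_pos"])
for n in("top","side"):
    p=env.read_camera(n); w=cloud(p); q=((w-T)@R).reshape(-1,3)
    m=(abs(q[:,0])<70)&(abs(q[:,1])<22)&(q[:,2]>85)&(q[:,2]<150); g=q[m]
    print(n,len(g),np.percentile(g,[1,50,99],axis=0))
    # fits of bay: card, walls
    W=w.reshape(-1,3)
    c=W[(abs(W[:,2]-48)<4)&(W[:,0]>595)&(W[:,0]<660)&(abs(W[:,1])<75)]; print(" card",cv2.minAreaRect(c[:,:2].astype(np.float32)))
    print(" floor",[ (d["position"],round(d["conf"],2)) for d in env.landmark_of("bay_two_floor",p)[:1]],"bay",[ (d["position"],round(d["conf"],2)) for d in env.landmark_of("bay_two",p)[:1]])
    cv2.imwrite(f"pics/{n}2.png",p["pixels"][...,::-1])
E
```

```text
shift [ -2.6 -19.2  49.9] turn [-0.2 -0.1  0. ]
top 344 [[-50.2  14.3  85.5]
 [ -1.4  15.8 110.1]
 [ 47.9  17.3 132.4]]
 card ((620.4676513671875, 9.585365295410156), (131.14529418945312, 40.93933868408203), 89.03474426269531)
 floor [([568.2, 0.0, 53.5], 0.61)] bay [([546.0, -4.1, 19.7], 0.68)]
side 388 [[-54.9 -15.7  85.6]
 [-52.6  -8.  108.2]
 [ 37.5  16.3 130.4]]
 card ((621.7778930664062, 7.389945983886719), (135.00840759277344, 38.63468551635742), 88.25450134277344)
 floor [([566.6, -2.5, 54.3], 0.85)] bay [([548.2, 3.0, 19.5], 0.58)]
```

View pics/side2.png

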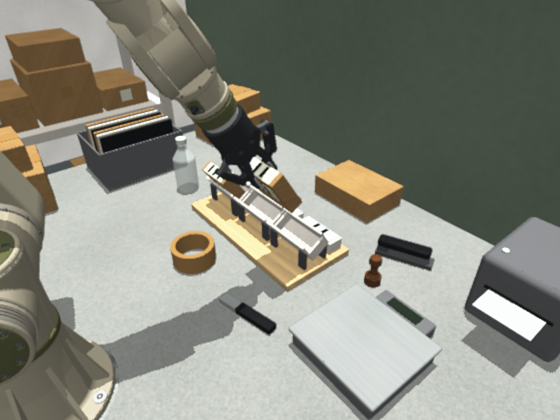

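The parcel is held tilted above the rack at about (265,185). I'll fix the bay's y from the card and end cheeks before lowering.

```bash
python3 - <<'E'
from h import *
p=env.read_camera("side"); w=cloud(p); g=p["pixels"].astype(int)
W=w.reshape(-1,3); P=g.reshape(-1,3)
m=(W[:,0]>604)&(W[:,0]<640)&(abs(W[:,2]-48)<5)&(W[:,1]>-80)&(W[:,1]<75)
br=P[m].mean(1); y=W[m,1]
for a in range(-80,76,5):
    k=(y>=a)&(y<a+5)
    print(a, k.sum(), int(br[k].mean()) if k.any() else None, int(br[k].min()) if k.any() else None, end=" | ")
print()
# board ends and far wall plate ends in y
for nm in("side",):
    k=(W[:,2]>12)&(W[:,2]<23)&(W[:,0]>470)&(W[:,0]<505)&(W[:,1]<400); print("board y",np.nanmin(W[k,1]),np.nanmax(W[k,1]))
k=(W[:,2]>70)&(W[:,2]<92)&(W[:,0]>508)&(W[:,0]<530)&(W[:,1]<80); print("near wall top y",np.percentile(W[k,1],[0,1,50,99]))
# floor band at bay two: points inside trough
k=(W[:,2]>42)&(W[:,2]<64)&(W[:,0]>550)&(W[:,0]<580)&(abs(W[:,1])<90); print("floor y",np.percentile(W[k,1],[0,1,5,95,99,100]),"fit",np.polyfit(W[k,0],W[k,2],1))
p=cv2.imread("pics/top0.png"); cv2.imwrite("pics/topcrop.png",cv2.resize(p[180:270,170:350],None,fx=4,fy=4,interpolation=cv2.INTER_CUBIC))
E
```

```text
-80 0 None None | -75 0 None None | -70 0 None None | -65 0 None None | -60 32 212 129 | -55 27 249 229 | -50 15 251 240 | -45 17 251 233 | -40 20 252 242 | -35 14 251 232 | -30 15 252 236 | -25 13 231 139 | -20 12 108 21 | -15 13 173 54 | -10 10 249 229 | -5 11 250 229 | 0 11 252 237 | 5 10 207 110 | 10 13 109 30 | 15 8 222 174 | 20 10 252 237 | 25 11 252 243 | 30 11 250 233 | 35 9 253 252 | 40 11 250 234 | 45 8 253 248 | 50 9 247 239 | 55 1 231 231 | 60 0 None None | 65 0 None None | 70 10 195 133 | 75 0 None None | 
board y -371.3538938971872 334.6783078747822
near wall top y [-66.  -65.4  -3.4  77.1]
floor y [-66.  -65.3 -64.   55.7  58.1  59.5] fit [   0.5 -226.7]
```

View pics/topcrop.png

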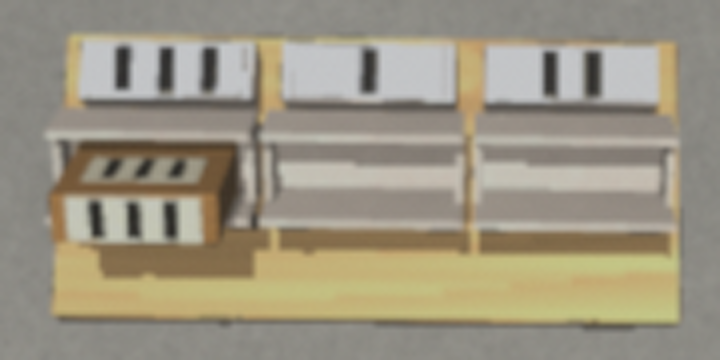

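The crop confirms the right-hand bay's card carries two strokes, at crop pixels (550,75) and (592,75). The bay centre is y≈-2.

```bash
python3 - <<'E'
from h import *
go([452,0,232],pose(0,-31.5)); go([494,0,164],pose(0,-31.5))
E
```

```text
shift [  0.7 -25.1  64. ] turn [-0.1  0.  -0.1]
shift [  0.7 -24.6 144. ] turn [-0.1  0.  -0.1]
```

```bash
python3 -m inch '[0.5,-8,15,0,0,0,0, 0.5,-18,40,0,0,0,0, 0.5,-25,60,0,0,0,0, 0.5,-25,72,0,0,0,0, 0.5,-25,84,0,0,0,0, 0.5,-25,96,0,0,0,0, 0.5,-25,104,0,0,0,0, 0.5,-25,104,0,0,0,0]'
python3 - <<'E'
from h import *
go([494,0,164],pose(0,-31.5))
s=env.observe(); R=np.array(s["orientation"]); T=np.array(s["tcp_pos"]); F=np.array([565.5,-2,53])
B=pose(0,-31.5)
for n in("top","side"):
    p=env.read_camera(n); w=cloud(p); q=((w-F)@B).reshape(-1,3)  # bay frame: x=along y, y=+x side normal, z=down lean
    m=(abs(q[:,0])<75)&(abs(q[:,1])<35)&(q[:,2]>-85)&(q[:,2]<5); 
    c=p["pixels"].reshape(-1,3).astype(int); br=(c[:,0]>c[:,2]*1.6)&(c[:,0]>60)
    g=q[m&br]; print(n,len(g),np.percentile(g,[1,10,50,90,99],axis=0))
    print(" parcel",[(d["position"],round(d["conf"],2)) for d in env.landmark_of("parcel",p)[:1]])
cv2.imwrite("pics/side3.png",cv2.resize(p["pixels"][130:300,170:380,::-1],None,fx=3,fy=3))
E
```

```text
time: 9.12
tcp_pos: [472.7, 0.7, 197.5]
orientation: [[0.0, 0.854, 0.521], [1.0, -0.001, 0.0], [0.001, 0.521, -0.854]]
contact_force: [0.0, -0.6, -2.3]
width: 0.369
gripper_force: 50.1
shift [-0.7  0.7 39.7] turn [-0.1 -0.  -0. ]
top 167 [[-45.8   9.9 -84.1]
 [-40.   10.9 -75.4]
 [ -0.2  12.  -56.4]
 [ 43.9  13.  -44.6]
 [ 51.   13.6 -39.3]]
 parcel [([544.1, -1.9, 86.0], 0.77)]
side 175 [[-51.2 -19.9 -84. ]
 [-50.4 -19.6 -80.7]
 [-49.3  -7.3 -64.5]
 [-42.8   6.3 -50.2]
 [ 23.5   9.2 -45.6]]
 parcel [([542.2, -1.8, 83.3], 0.84)]
```

View pics/side3.png

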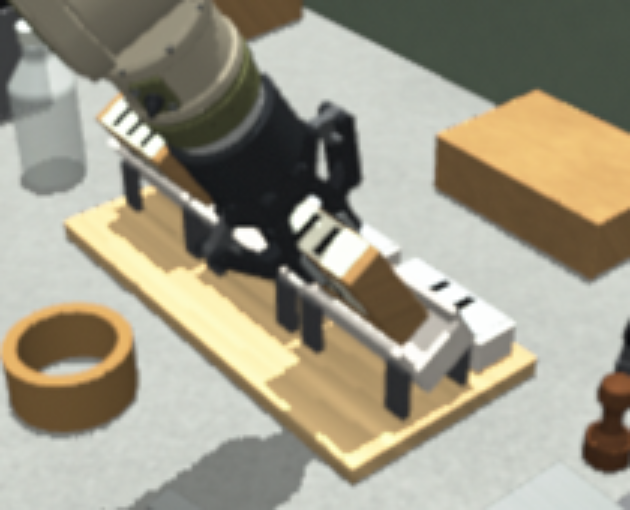

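The parcel has entered the two-stroke trough between its walls, at crop (370,275), centred along the bay. I'll lower it gently the remaining ~40 mm.

```bash
python3 -m inch '[-0.5,0.5,6,0,0,0,0, -0.5,0.5,13,0,0,0,0, -0.5,0.5,20,0,0,0,0, -0.5,0.5,26,0,0,0,0, -0.5,0.5,31,0,0,0,0, -0.5,0.5,34,0,0,0,0, -0.5,0.5,34,0,0,0,0]'; python3 -m inch '[0,0,1.5,0,0,0,0, 0,0,3,0,0,0,0, 0,0,3,0,0,0,0]'
```

```text
time: 10.2
tcp_pos: [490.9, 0.1, 169.1]
orientation: [[0.0, 0.854, 0.521], [1.0, -0.001, 0.0], [0.001, 0.521, -0.854]]
contact_force: [0.2, 0.5, -2.0]
width: 0.37
gripper_force: 50.1
time: 10.58
tcp_pos: [492.4, 0.1, 166.8]
orientation: [[0.001, 0.853, 0.521], [1.0, -0.001, 0.0], [0.0, 0.521, -0.853]]
contact_force: [0.4, 0.2, -2.4]
width: 0.365
gripper_force: 50.1
```

```bash
python3 -m inch '[0,0,1,0,0,0,0, 0,0,2,0,0,0,0, 0,0,2,0,0,0,0]';  python3 -m inch '[0,0,1,0,0,0,0, 0,0,2,0,0,0,0, 0,0,2,0,0,0,0]'
```

```text
time: 10.95
tcp_pos: [493.5, 0.1, 165.3]
orientation: [[0.001, 0.853, 0.522], [1.0, -0.001, 0.0], [0.0, 0.522, -0.853]]
contact_force: [-3.4, -0.1, 2.8]
width: 0.368
gripper_force: 50.6
time: 11.32
tcp_pos: [494.0, 0.1, 165.3]
orientation: [[0.001, 0.852, 0.523], [1.0, -0.001, -0.001], [0.0, 0.523, -0.852]]
contact_force: [-25.6, 0.5, 30.3]
width: 0.368
gripper_force: 55.6
```

The parcel is on the floor: force rises along the lean at 133.4 mm from the floor point, against 133.6 expected. I'll relieve the press, release and retract.

```bash
python3 -m inch '[0,0,-1.5,0,0,0,0, 0,0,-2,0,0,0,0]' 20; python3 -m inch '[0,0,0,0,0,0,0.4, 0,0,0,0,0,0,0.45, 0,0,0,0,0,0,0.55, 0,0,0,0,0,0,0.7, 0,0,0,0,0,0,0.85, 0,0,0,0,0,0,0.85, 0,0,0,0,0,0,0.85]'
python3 - <<'E'
from h import *
for n in("top","side"):
    p=env.read_camera(n); print([(d["position"],round(d["conf"],2)) for d in env.landmark_of("parcel",p)[:1]])
E
```

```text
time: 11.58
tcp_pos: [493.6, 0.1, 165.2]
orientation: [[0.0, 0.853, 0.522], [1.0, -0.001, 0.0], [0.0, 0.522, -0.853]]
contact_force: [0.4, -0.4, -1.9]
width: 0.365
gripper_force: 50.3
time: 12.45
tcp_pos: [493.5, 0.1, 165.1]
orientation: [[0.0, 0.853, 0.521], [1.0, -0.001, 0.0], [0.0, 0.521, -0.853]]
contact_force: [0.1, 0.7, -0.4]
width: 0.852
gripper_force: 0.0
[([560.1, -5.1, 52.2], 0.64)]
[([560.9, -1.8, 50.1], 0.93)]
```

```bash
python3 -m inch '[0,0,-8,0,0,0,0.85, 0,0,-25,0,0,0,0.85, 0,0,-50,0,0,0,0.85, 0,0,-80,0,0,0,0.85, 0,0,-110,0,0,0,0.85, 0,0,-125,0,0,0,0.85, 0,0,-130,0,0,0,0.85, 0,0,-130,0,0,0,0.85]'
python3 - <<'E'
from h import *
F=np.array([565.5,-2,53]); B=pose(0,-31.5)
for n in("top","side"):
    p=env.read_camera(n); print([(d["position"],round(d["conf"],2)) for d in env.landmark_of("parcel",p)[:1]])
    w=cloud(p); q=((w-F)@B).reshape(-1,3); c=p["pixels"].reshape(-1,3).astype(int)
    g=q[(abs(q[:,0])<56)&(abs(q[:,1])<35)&(q[:,2]>-115)&(q[:,2]<-62)]; print(len(g),np.percentile(g,[1,50,99],axis=0))
cv2.imwrite("pics/side4.png",cv2.resize(p["pixels"][130:300,170:380,::-1],None,fx=3,fy=3))
E
```

```text
time: 13.65
tcp_pos: [425.6, 0.0, 276.2]
orientation: [[0.001, 0.853, 0.522], [1.0, -0.001, -0.0], [0.0, 0.522, -0.853]]
contact_force: [0.0, 0.1, 0.1]
width: 0.852
gripper_force: 0.0
[([562.3, -5.2, 50.6], 0.75)]
613 [[-48.  -23.6 -98.1]
 [ 11.1   3.  -93. ]
 [ 50.9   9.2 -62.6]]
[([564.9, -2.8, 47.5], 0.64)]
759 [[-51.3 -24.9 -99.9]
 [-15.2 -10.7 -96.5]
 [ 47.3   6.5 -63.4]]
```

View pics/side4.png

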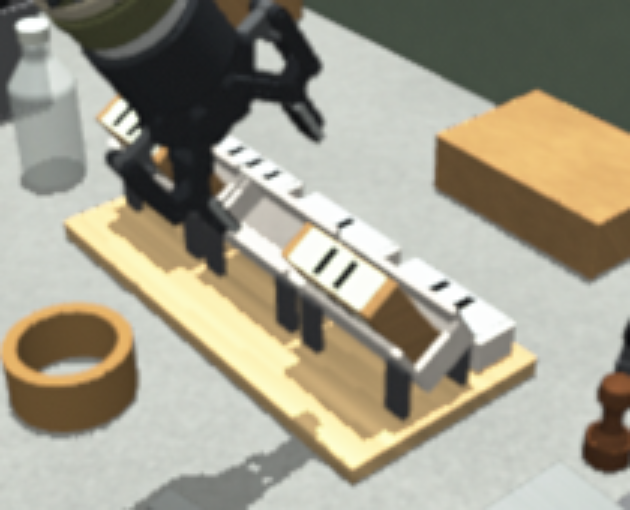

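The parcel sits in the two-stroke bay with its labelled edge up, at crop (340,270). Its top edge is about 96 mm from the floor, so it is fully down, and the gripper is clear.

```bash
python3 -c "
from plant import env
print(env.sign_off())"
```

```text
the job is handed in; nothing more can be done
None
```

The parcel is back in the two-stroke bay, labelled edge up and down on the bay's floor, with the gripper clear; I handed the job in at about 14 s of the 35 s allowed, and the sign-off call gave no verdict.

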